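Finish the mixed service tray of ink rollers

ROBOT

A 6-joint arm with a two-finger parallel gripper is mounted at the origin on the work surface. World frame = base frame: x ahead of the robot, y to its left, z up, the work surface at z = 0. Lengths are in mm, angles in degrees, forces in N, time in s.
With the tool pointing down it reaches from about 350 to 850 mm from the base axis. Payload 8.1 kg.
Tool frame: the origin (TCP) lies at the very end of the fingers, on their centre line; the grasp point (between the pads) lies 19 mm behind it; z points along the fingers, y is the line along which they close (so a half turn about z gives the same grasp; the last joint's range is limited). The gripper opens to 85 mm and grips with 20 to 120 N. Pads are 22 mm wide; open, the fingers measure 114 mm over their backs; the gripper's body (76 mm by 85 mm) begins 54 mm behind the grasp point. The pads swing forward as they close: fully open they stand 13 mm farther back than shut.
Start: joints at [67.242, 7.471, 85.268, -0, 87.261, -4.893], TCP at [184.042, 571.081, 231.292] pointing down, gripper open.
Joint ranges: [-169.43, 169.43], [-51.17, 129.36], [1.28, 143.12], [-76.62, 256.62], [0, 156.53], [-152.29, 152.29]. Speed limits (degrees/s): [136.94, 136.94, 159.86, 180, 180, 180].

INTERFACE

Orientations are given as [roll, pitch, yaw] about the fixed x, y, z axes, in that order (R = Rz(yaw) Ry(pitch) Rx(roll)).
In Python, from bench import r gives the robot as it stands.
- The arm moves only by the shell command python3 -m jog 'ROWS' [FORCE]. ROWS is JSON, a list of rows, each a list of 7 numbers: the turn, a rotation vector about the tool's x, y, z in degrees, then the shift along the tool's x, y, z in mm, then the closure, from -1 (fully open) to 1 (shut), so that 0 is half open. A call has 1 to 5 rows; each row shifts and turns the commanded pose from where the row before left it, along the tool's axes as they then stand; what a row does not reach is not made up. A row lasts 1/10 s, in which the tool goes at most 50 mm and 8.59 degrees, less where a joint would pass 70% of its speed; a pose out of reach is approached as far as the arm can. A call is refused whole if a number of a shift passes 50 or a number of a turn 8.59, either way. A call with a gripper value outside its range is refused whole. The fingers move at their own pace and stop on an object; FORCE is the grip in N (left out, the last holds). Time passes only in rows, so rows that do not move let the fingers close. It gives the time, the measured TCP pose, the force, the opening and the grip force at its end, in the units of the state.
- r.sense(): the state, without advancing time (a new reading comes with each control period).
- r.snapshot(name): name is "side" or "top"; returns a dict with "pixels" (400x640x3 uint8, red, green, blue), "fx", "fy", "cx", "cy" (pixels), "k1" (the pictures are not rectified: a ray, as slopes to the right and down, at radius r is drawn at 1 + k1 r^2 times it, then the intrinsics apply), "world_to_cam" (4x4, takes a point from world to camera coordinates). Camera axes: x right, y up, looking along -z (the intrinsics and any distortion apply to the point x, -y, -z); pixel columns grow to the right and rows downward; lengths in mm; the calibration is good to about 2 mm. A picture is of the moment at which its call begins. There is no depth.
- r.hand_in(): hands the job in; it is judged then, once.
The state is a dict: "time": time; "joint_pos": joint angles; "qd": joint speeds; "joint_efforts": joint torques, N m; "tool_pos": TCP position; "tcp_rot": TCP orientation; "ft_force": force on the tool from outside, world axes, zero at the start; "wrist_torque": the same for the moment, N m; "finger_gap": finger opening in mm; "grip_force": force on a finger pad.
Only numpy, scipy, OpenCV 4.12 (cv2) and the standard library are available. Lean on these libraries where they do the work, as an engineer would, in place of code of your own. Each camera call takes 0.05 s, during which the arm holds its last target. There are 200 camera calls.

TASK

Finish packing the clear nine-pocket tray, in which a thick and a slim ink roller already stand: put the medium roller in the pocket between those two, the wide flat roller in the pocket directly behind the thick roller with the small flat roller stacked squarely on top of it, and the flanged white hub, flange down, in the pocket directly in front of the slim roller ('behind' is away from the robot, 'in front' is towards it). All must end upright and at rest, fully down inside their pockets and not perched on a rib; leave the thick and slim rollers where they are, and do not disturb the jar and the check weight that stand among the loose things.

Things in the scene. Friction and masses are not known exactly. Their poses are not given: they have to be found in the camera images.
- tray: Clear tray, fixed, 216 mm square, on the left or right half of the bench, turned up to 0.3 rad. Origin: centre of the underside; x away from the robot (back row), y left, z up. 3 x 3 pockets centred at x, y = -66, 0, 66 mm, 62 mm square inside, floors at z = 2 mm; ribs and rim 5 mm above the floor. Middle row: thick roller at one end, slim at the other (varies); other pockets empty.
- thick_roller: Black foam roller with a cream core, 50 mm in diameter, 40 mm high, already standing in the left or the right pocket of the tray's middle row; origin at the centre of its underside, z up its axis (round: yaw means nothing). Not to be moved.
- slim_roller: Black foam roller with a cream core, 24 mm in diameter, 40 mm high, already standing in the other end pocket of the tray's middle row; origin at the centre of its underside, z up its axis (round: yaw means nothing). Not to be moved.
- medium_roller: Black foam roller with a cream core, 38 mm in diameter, 40 mm high, 30 to 55 g; origin at the centre of its underside, z up its axis (round: yaw means nothing). Starts upright on the grey board pad (4 mm thick), in any of six spots 95 mm apart. The pad (200 x 300 mm) is on the bench half without the tray.
- wide_flat: Flat black foam roller with a cream core, 44 mm in diameter, 20 mm high, 20 to 45 g; origin at the centre of its underside, z up its axis (round: yaw means nothing). Starts upright on the grey board pad (4 mm thick), in any of six spots 95 mm apart.
- small_flat: Flat black foam roller with a cream core, 28 mm in diameter, 20 mm high, 12 to 25 g; origin at the centre of its underside, z up its axis (round: yaw means nothing). Starts upright on the grey board pad (4 mm thick), in any of six spots 95 mm apart.
- hub: White plastic hub: a plain tube 20 mm in diameter on a round flange 36 mm in diameter and 4 mm thick at its foot, 40 mm high in all, 10 to 20 g; origin at the centre of its underside, z up its axis (round: yaw means nothing). Starts upright on the grey board pad (4 mm thick), in any of six spots 95 mm apart.
- jar: Bystander: small amber jar with a white cap, 40 mm in diameter, 55 mm high, standing on the pad among the loose things; origin at the centre of its underside. Not to be disturbed.
- check_weight: Bystander: steel check weight with a knob on top, 34 mm in diameter, 50 mm high, standing on the pad among the loose things; origin at the centre of its underside. Not to be disturbed.

How it is judged:
By the outcome, as a careful person would: the job done as asked, in the order asked, and still so for the second after the job is handed in, with the robot touching nothing.
It also fails if it takes over 112 s, if anything falls off the work surface, if the arm or the gripper's body presses on something with over 40 N, if the wrist force passes 120 N, or if a joint passes its speed limit or range.

## Working session

There is one attempt and no reset: what is moved stays moved. The work goes in short steps, Python scripts to look and compute and a shell command to move; the robot and the scene stay as the last step left them, time stands still between calls to the robot, and variables do not carry over. Pictures are saved under pics/ and viewed, at most 14 in all, crops included, and the job is handed in when it is done.

```bash
ls; mkdir -p pics; python3 - <<'E'
from bench import r
import cv2
for n in ("top","side"):
    s=r.snapshot(n); cv2.imwrite(f"pics/{n}0.png",s["pixels"][:,:,::-1])
    print(n,s["fx"],s["fy"],s["cx"],s["cy"],s["k1"],s["world_to_cam"])
print(r.sense())
E
```

```text
pics
top 388.43979498847864 388.43979498847864 326.7627847555857 200.81205446856566 -0.038378175194394314 [[-1.78961086e-02 -9.99832853e-01  3.74091547e-03  3.12109650e+01]
 [ 9.96202058e-01 -1.75119957e-02  8.52923744e-02 -5.36941307e+02]
 [-8.52126072e-02  5.25310929e-03  9.96348943e-01 -7.45923642e+02]
 [ 0.00000000e+00  0.00000000e+00  0.00000000e+00  1.00000000e+00]]
side 474.944725135592 474.944725135592 325.5052511318761 204.0678145451144 -0.04164984625669619 [[ 7.52784690e-01 -6.58239504e-01 -5.99721420e-03 -4.03509301e+02]
 [ 5.21878306e-01  5.91235254e-01  6.14885280e-01 -3.09036907e+02]
 [-4.01196017e-01 -4.66006041e-01  7.88593764e-01 -6.61746493e+02]
 [ 0.00000000e+00  0.00000000e+00  0.00000000e+00  1.00000000e+00]]
{'time': 0.1, 'joint_pos': array([ 6.72425144e+01,  7.51132791e+00,  8.53260178e+01, -1.01274053e-03,
        8.72614447e+01, -4.89212220e+00]), 'qd': array([ 0.00087322, -0.12676563, -0.07655644, -0.03745205,  0.07742522,
       -0.07671156]), 'joint_efforts': array([ 1.24149858e-03, -5.70955539e+01, -5.01942372e+01, -2.02106594e-04,
        8.25137424e-03, -1.39555215e-06]), 'tool_pos': array([183.84351172, 570.59719125, 230.31508945]), 'tcp_rot': array([-1.79901483e+02, -7.41702422e-03,  1.62134679e+02]), 'ft_force': array([-0.92367616,  0.66235764, -0.13009414]), 'wrist_torque': array([-0.00946948,  0.00981503, -0.02024408]), 'grip_force': 0.0, 'finger_gap': 85.54650891435814}
```

View pics/top0.png

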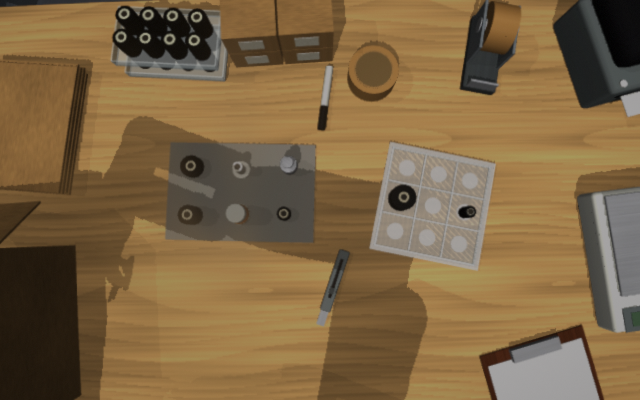

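View pics/side0.png

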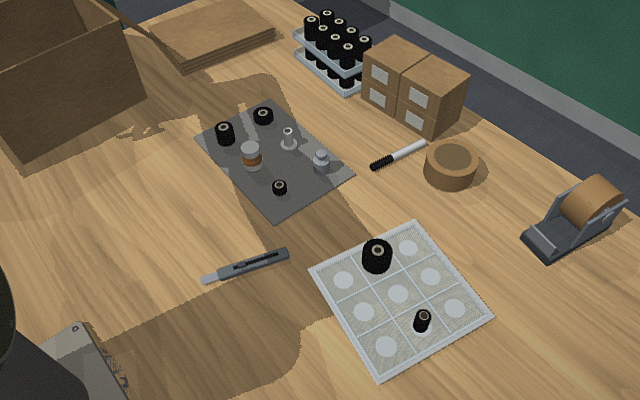

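The top view shows:
- **Pad, left side:** wide flat (191,166), medium (189,214), hub (241,169), check weight (289,163), jar (236,212) and small flat (284,213).
- **Tray, right side:** thick roller at left (403,197) and slim roller at right (467,212).

The side view agrees: medium (224,133) is tall, and wide flat (263,115) is low.

```bash
cat > h.py <<'E'
import numpy as np, cv2
def ray(s,u,v):
    K=np.array([[s["fx"],0,s["cx"]],[0,s["fy"],s["cy"]],[0,0,1.]])
    a=cv2.undistortPoints(np.array([[[u,v]]],float),K,np.array([s["k1"],0,0,0,0.]))[0,0]
    W=np.array(s["world_to_cam"]);R,t=W[:3,:3],W[:3,3]
    return -R.T@t, R.T@np.array([a[0],-a[1],-1])
def onz(s,u,v,z):
    o,d=ray(s,u,v); return o+d*(z-o[2])/d[2]
def tri(s1,p1,s2,p2):
    A=np.zeros((3,3));b=np.zeros(3)
    for s,p in((s1,p1),(s2,p2)):
        o,d=ray(s,*p);d/=np.linalg.norm(d);M=np.eye(3)-np.outer(d,d);A+=M;b+=M@o
    return np.linalg.solve(A,b)
E
python3 - <<'E'
from bench import r
from h import *
t=r.snapshot("top")["pixels"][:,:,::-1]; s=r.snapshot("side")["pixels"][:,:,::-1]
z=lambda i,x,y,w,h:cv2.resize(i[y:y+h,x:x+w],None,fx=5,fy=5,interpolation=cv2.INTER_CUBIC)
cv2.imwrite("pics/a.png",z(t,165,140,155,105)); cv2.imwrite("pics/b.png",z(t,365,140,135,115)); cv2.imwrite("pics/c.png",z(s,195,95,160,110))
E
```

```text
(no output)
```

View pics/a.png

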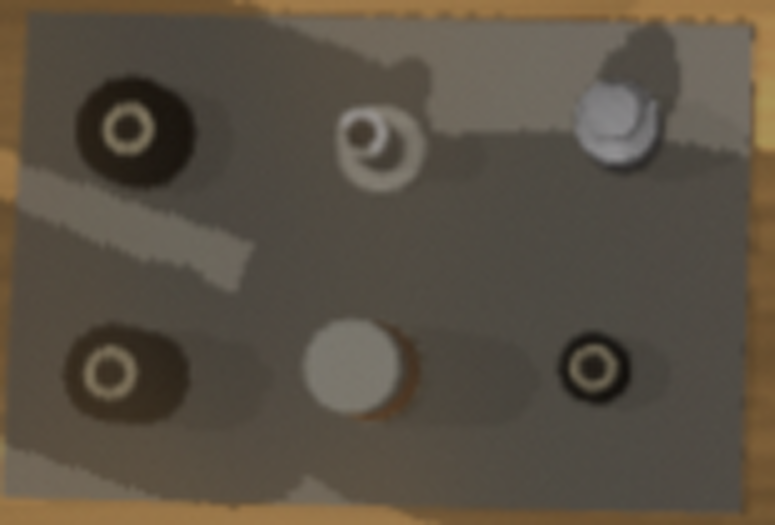

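View pics/b.png

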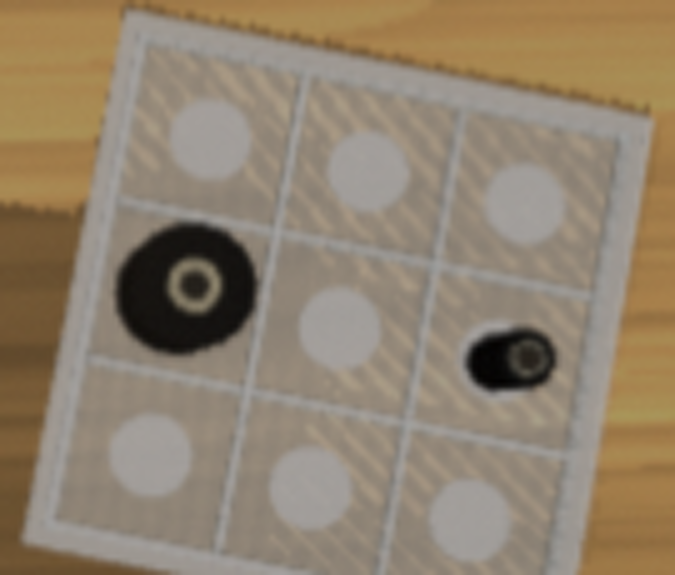

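View pics/c.png

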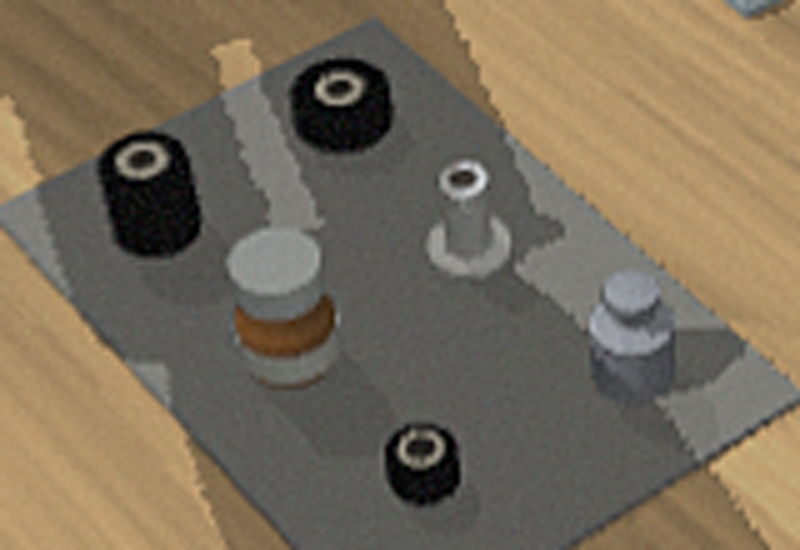

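Crop `a` shows the ring centres: wide (128,128), medium (109,372), hub (364,133) and small (593,368). Crop `b` shows the white discs marking the pocket centres. Crop `c` shows the same tops in the side view.

```bash
python3 - <<'E'
from bench import r
from h import *
T=r.snapshot("top");S=r.snapshot("side");np.set_printoptions(precision=1,suppress=True)
f=lambda p,o:(o[0]+(p[0]+.5)/5-.5,o[1]+(p[1]+.5)/5-.5)
L={"wide":((128,128),(340,88),24),"medium":((109,372),(143,159),44),"hub":((364,133),(465,180),44),"small":((593,368),(422,447),24),"jar":((352,366),(275,253),59),"wt":((609,110),(631,292),54)}
for k,(a,c,z) in L.items():
    a=f(a,(165,140));c=f(c,(195,95)); print(k,"top",onz(T,*a,z)[:2],"side",onz(S,*c,z)[:2],"tri",tri(T,a,S,c))
P={(66,66):(210,139),(66,0):(368,171),(66,-66):(526,203),(0,0):(339,329),(-66,66):(150,455),(-66,0):(310,488),(-66,-66):(470,520)}
A=np.array(list(P),float);B=np.array([onz(T,*f(p,(365,140)),2)[:2] for p in P.values()])
am,bm=A.mean(0),B.mean(0);U,s,V=np.linalg.svd((A-am).T@(B-bm));R=V.T@U.T
c=bm-R@am;print("tray",c,"yaw",np.degrees(np.arctan2(R[1,0],R[0,0])),"resid",(B-c-(A@R.T)).round(1).tolist(), s.sum()/((A-am)**2).sum())
for n,q in (("C",(0,0)),("BL",(66,66)),("FR",(-66,-66)),("thick",(0,66)),("slim",(0,-66))): print(n,c+R@q)
print("thick",onz(T,*f((194,285),(365,140)),42),"slim",onz(T,*f((529,357),(365,140)),42))
E
```

```text
wide top [613.6 293.4] side [612.1 293.6] tri [613.2 294.1  23.1]
medium top [514.9 292.6] side [513.8 292.4] tri [514.6 293.2  43. ]
hub top [606.1 194.1] side [604.7 194.8] tri [605.5 194.6  43.7]
small top [514.3 108. ] side [513.9 108.4] tri [514.1 108.1  24.2]
jar top [514.7 195.1] side [515.5 198.4] tri [514.  194.5  62.9]
wt top [611.5  97.8] side [607.7  95.2] tri [611.8  98.8  48.6]
tray [ 526.3 -193.8] yaw -12.62872844483412 resid [[0.0, 0.2], [0.2, -0.1], [0.3, -0.6], [-0.3, 0.2], [-0.0, 0.4], [-0.2, 0.2], [0.0, -0.2]] 1.0033621766023724
C [ 526.3 -193.8]
BL [ 605.1 -143.8]
FR [ 447.5 -243.8]
thick [ 540.7 -129.4]
slim [ 511.9 -258.2]
thick [ 541.4 -126.7   42. ] slim [ 511.1 -256.3   42. ]
```

The two views agree to about 2 mm, and the tray fit residuals are below 1 mm. First I turn so the fingers close along the tray's x axis, then move above the medium roller.

```bash
cat > g.py <<'E'
import sys,numpy as np
from bench import r
np.set_printoptions(precision=2,suppress=True)
s=r.sense();p=s["tool_pos"];y=np.radians(s["tcp_rot"][2])
print("t",round(s["time"],2),"p",p,"rot",s["tcp_rot"],"F",s["ft_force"],"gap",round(s["finger_gap"],1),"grip",round(s["grip_force"],1))
if len(sys.argv)>1:
    d=np.array(list(map(float,sys.argv[1:4])))-p;c,n=np.cos(y),np.sin(y)
    print("tool shift",c*d[0]+n*d[1],n*d[0]-c*d[1],-d[2])
E
python3 -m jog '[[0,0,8.5,0,0,0,-1],[0,0,8.5,0,0,0,-1],[0,0,8.5,0,0,0,-1],[0,0,8.5,0,0,0,-1],[0,0,8.5,0,0,0,-1]]' 30
python3 -m jog '[[0,0,8.5,0,0,0,-1],[0,0,8.5,0,0,0,-1],[0,0,8.5,0,0,0,-1],[0,0,8.5,0,0,0,-1],[0,0,8.5,0,0,0,-1]]'
python3 -m jog '[[0,0,0,-20,38,10,-1],[0,0,0,-20,38,10,-1],[0,0,0,-20,38,10,-1],[0,0,0,-20,38,10,-1],[0,0,0,-20,38,10,-1]]'
python3 -m jog '[[0,0,0,-20,38,10,-1],[0,0,0,-20,38,10,-1],[0,0,0,-20,38,10,-1],[0,0,0,-20,38,10,-1],[0,0,0,0,0,0,-1]]'
python3 g.py 515 293 110
```

```text
time: 0.8
tool_pos: [184.0, 571.1, 231.2]
tcp_rot: [-180.0, 0.0, 119.3]
ft_force: [-0.2, -0.6, 0.1]
finger_gap: 85.4
grip_force: 0.0
time: 1.3
tool_pos: [184.0, 571.0, 231.2]
tcp_rot: [-180.0, 0.0, 76.8]
ft_force: [-0.6, 0.4, -0.1]
finger_gap: 85.0
grip_force: 0.0
time: 1.8
tool_pos: [348.0, 430.1, 181.0]
tcp_rot: [180.0, -0.0, 77.2]
ft_force: [0.3, 1.2, -0.6]
finger_gap: 85.4
grip_force: 0.0
time: 2.3
tool_pos: [480.1, 315.3, 139.6]
tcp_rot: [-180.0, 0.1, 76.9]
ft_force: [-0.6, -0.5, 0.0]
finger_gap: 85.4
grip_force: 0.0
t 2.3 p [480.05 315.25 139.58] rot [-179.99    0.14   76.86] F [-0.64 -0.53  0.04] gap 85.4 grip 0.0
tool shift -13.725798752173738 39.09083166562662 29.57754027121848
```

```bash

python3 -m jog '[[0,0,0,-13.7,39,29.6,-1],[0,0,0,0,0,32,-1],[0,0,0,0,0,32,-1],[0,0,0,0,0,32,-1],[0,0,0,0,0,0,-1]]' >/dev/null
python3 g.py 515 293 14
python3 -m jog '[[0,0,0,0,0,0,1],[0,0,0,0,0,0,1],[0,0,0,0,0,0,1],[0,0,0,0,0,0,1],[0,0,0,0,0,0,1]]' 30
python3 -m jog '[[0,0,0,0,0,0,1],[0,0,0,0,0,0,1],[0,0,0,0,0,0,1],[0,0,0,0,0,0,1],[0,0,0,0,0,0,1]]' 30
```

```text
t 2.8 p [507.44 296.18  10.91] rot [-179.57    0.32   77.14] F [-1.2  -1.16 -0.54] gap 85.1 grip 0.0
tool shift -1.421859545980394 8.077884743516979 -3.085548933222265
time: 3.3
tool_pos: [513.4, 298.7, 18.8]
tcp_rot: [179.8, -0.1, 77.1]
ft_force: [-1.3, -0.0, 6.0]
finger_gap: 37.2
grip_force: 29.6
time: 3.8
tool_pos: [513.4, 298.7, 18.8]
tcp_rot: [179.8, -0.1, 77.1]
ft_force: [-1.2, -0.8, 6.9]
finger_gap: 37.2
grip_force: 29.6
```

```bash

python3 -m jog '[[0,0,0,0,0,-15,1],[0,0,0,0,0,-30,1],[0,0,0,0,0,-40,1],[0,0,0,0,0,0,1],[0,0,0,0,0,0,1]]' 30
python3 - <<'E'
from bench import r
from h import *
t=r.snapshot("top")["pixels"][:,:,::-1]; s=r.snapshot("side")["pixels"][:,:,::-1]
z=lambda i,x,y,w,h:cv2.resize(i[y:y+h,x:x+w],None,fx=4,fy=4,interpolation=cv2.INTER_CUBIC)
cv2.imwrite("pics/d.png",np.hstack([z(t,130,140,90,140),z(s,170,50,90,140)]))
E
```

```text
time: 4.3
tool_pos: [513.3, 298.5, 104.2]
tcp_rot: [179.8, -0.2, 77.1]
ft_force: [-0.4, 0.1, -0.9]
finger_gap: 37.0
grip_force: 30.3
```

View pics/d.png

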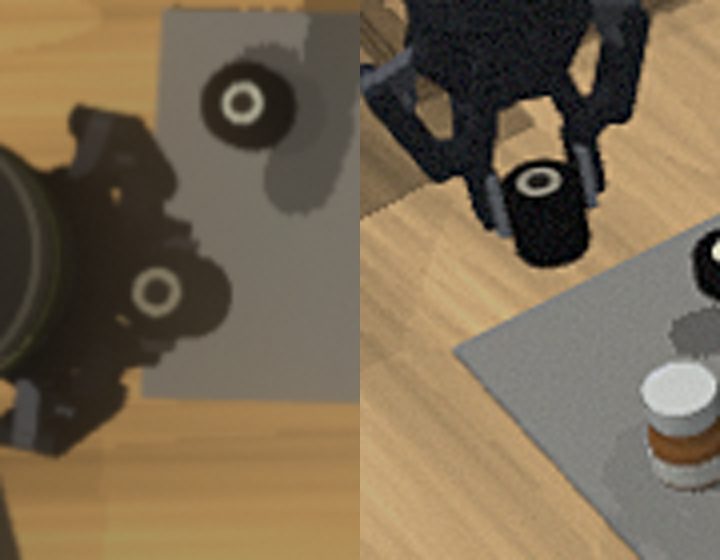

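The roller is lifted and upright between the pads. Its core is at crop (157,292) in the top view and (180,181) in the side view. I triangulate its offset from the TCP next.

```bash
python3 - <<'E'
from bench import r
from h import *
T=r.snapshot("top");S=r.snapshot("side")
a=(130+157.5/4-.5,140+292.5/4-.5);b=(170+180.5/4-.5,50+181.5/4-.5)
p=tri(T,a,S,b);print(p,p-r.sense()["tool_pos"],onz(T,*a,p[2]),onz(S,*b,p[2]))
E
python3 g.py
```

```text
[512.7070645  294.372075   124.75691062] [ 1.96440633 -2.90341289 24.95702911] [513.08142464 294.11058229 124.75691062] [512.36612273 294.68790305 124.75691062]
t 4.5 p [510.74 297.28  99.8 ] rot [-179.89    0.09   77.13] F [-0.43  0.41 -1.18] gap 37.2 grip 30.3
```

```bash
for i in 1 2 3; do python3 -m jog '[[0,0,0,0,0,0,1]]' | grep pos;  python3 g.py; done
```

```text
tool_pos: [510.9, 297.3, 99.8]
t 4.6 p [510.87 297.34  99.81] rot [-179.89    0.09   77.14] F [-0.18  0.39 -0.72] gap 37.1 grip 30.3
tool_pos: [511.2, 297.5, 100.2]
t 4.7 p [511.2 297.5 100.2] rot [-179.92    0.06   77.14] F [ 0.26  0.27 -0.21] gap 36.8 grip 30.3
tool_pos: [511.5, 297.6, 100.6]
t 4.8 p [511.45 297.62 100.59] rot [-179.95    0.04   77.14] F [ 0.35 -0.19 -1.02] gap 37.2 grip 30.3
```

```bash
python3 g.py 524.3 -190.8 100
python3 -m jog '[[0,0,0,-20,5,0,1],[0,0,0,-40,10,0,1],[0,0,0,-45,12,0,1],[0,0,0,-45,12,0,1],[0,0,0,-45,12,0,1]]'|grep pos
python3 -m jog '[[0,0,0,-45,12,0,1],[0,0,0,-45,12,0,1],[0,0,0,-45,12,0,1],[0,0,0,-45,12,0,1],[0,0,0,-45,12,0,1]]'|grep pos
python3 -m jog '[[0,0,0,-35,7,0,1],[0,0,0,-18,3,0,1],[0,0,0,0,0,0,1],[0,0,0,0,0,0,1],[0,0,0,0,0,0,1]]'|grep pos
python3 -m jog '[[0,0,0,0,0,0,1],[0,0,0,0,0,0,1],[0,0,0,0,0,0,1],[0,0,0,0,0,0,1],[0,0,0,0,0,0,1]]'
python3 g.py 524.3 -190.8 18
```

```text
t 4.8 p [511.45 297.62 100.59] rot [-179.95    0.04   77.14] F [ 0.35 -0.19 -1.02] gap 37.2 grip 30.3
tool shift -473.30217617583884 121.26509508599318 0.59366920984003
tool_pos: [517.9, 94.8, 101.2]
tool_pos: [526.3, -138.3, 101.3]
tool_pos: [524.4, -189.2, 101.0]
time: 6.8
tool_pos: [524.5, -190.1, 101.2]
tcp_rot: [180.0, -0.0, 77.2]
ft_force: [0.2, 0.0, -0.8]
finger_gap: 37.1
grip_force: 30.3
t 6.8 p [ 524.46 -190.11  101.2 ] rot [180.    -0.    77.15] F [ 0.16  0.02 -0.81] gap 37.1 grip 30.3
tool shift -0.7070693082935122 -0.004976729999922547 83.20046525229348
```

```bash

python3 -m jog '[[0,0,0,-0.7,0,30,1],[0,0,0,0,0,30,1],[0,0,0,0,0,15,1],[0,0,0,0,0,7,1],[0,0,0,0,0,0,1]]'|grep pos
python3 -m jog '[[0,0,0,0,0,0,1],[0,0,0,0,0,0,1],[0,0,0,0,0,0,1],[0,0,0,0,0,0,1],[0,0,0,0,0,0,1]]'
python3 -m jog '[[0,0,0,0,0,0,-0.1],[0,0,0,0,0,0,-0.2],[0,0,0,0,0,0,-0.4],[0,0,0,0,0,0,-0.4],[0,0,0,0,0,0,-0.4]]'
python3 -m jog '[[0,0,0,0,0,-15,-0.4],[0,0,0,0,0,-30,-0.4],[0,0,0,0,0,-40,-0.4],[0,0,0,0,0,-20,-1],[0,0,0,0,0,0,-1]]'
python3 -m jog '[[0,0,0,0,0,0,-1],[0,0,0,0,0,0,-1],[0,0,0,0,0,0,-1],[0,0,0,0,0,0,-1],[0,0,0,0,0,0,-1]]' | grep pos
python3 g.py 613 293.5 120
```

```text
tool_pos: [523.9, -190.8, 18.7]
time: 7.8
tool_pos: [524.5, -191.1, 19.6]
tcp_rot: [180.0, 0.0, 77.1]
ft_force: [-1.0, -0.6, -0.1]
finger_gap: 37.1
grip_force: 30.3
time: 8.3
tool_pos: [524.3, -191.0, 19.2]
tcp_rot: [-180.0, 0.0, 77.1]
ft_force: [-0.2, 0.0, 0.1]
finger_gap: 59.7
grip_force: 0.0
time: 8.8
tool_pos: [527.2, -192.3, 130.1]
tcp_rot: [179.5, 0.1, 77.1]
ft_force: [0.9, -0.4, 0.7]
finger_gap: 85.0
grip_force: 0.0
tool_pos: [523.8, -190.7, 123.4]
t 9.3 p [ 523.83 -190.75  123.37] rot [-179.92   -0.02   77.14] F [ 0.32 -0.18  0.04] gap 85.0 grip 0.0
tool shift 491.94523236103515 -20.877515893765676 3.374771338754101
```

```bash

python3 -m jog '[[0,0,-8.5,0,0,0,-1],[0,0,-8.5,0,0,0,-1],[0,0,-8.5,0,0,0,-1],[0,0,-8.5,0,0,0,-1],[0,0,-8.5,0,0,0,-1]]'|grep rot
python3 -m jog '[[0,0,-8.5,0,0,0,-1],[0,0,-8.5,0,0,0,-1],[0,0,-8.5,0,0,0,-1],[0,0,-8.5,0,0,0,-1],[0,0,-8.5,0,0,0,-1]]'|grep rot
python3 -m jog '[[0,0,-5.3,0,15,0,-1],[0,0,0,0,40,0,-1],[0,0,0,1,45,0,-1],[0,0,0,2,45,0,-1],[0,0,0,2,45,0,-1]]'|grep pos
python3 -m jog '[[0,0,0,2,45,0,-1],[0,0,0,2,45,0,-1],[0,0,0,2,45,0,-1],[0,0,0,2,45,0,-1],[0,0,0,2,45,0,-1]]'|grep pos
python3 -m jog '[[0,0,0,2,40,0,-1],[0,0,0,2,25,0,-1],[0,0,0,0,12,0,-1],[0,0,0,0,0,0,-1],[0,0,0,0,0,0,-1]]'|grep pos
python3 -m jog '[[0,0,0,0,0,0,-1],[0,0,0,0,0,0,-1],[0,0,0,0,0,0,-1],[0,0,0,0,0,0,-1],[0,0,0,0,0,0,-1]]' | grep pos
python3 g.py 613 293.5 12
python3 - <<'E'
from bench import r
from h import *
t=r.snapshot("top")["pixels"][:,:,::-1]; s=r.snapshot("side")["pixels"][:,:,::-1]
z=lambda i,x,y,w,h:cv2.resize(i[y:y+h,x:x+w],None,fx=3,fy=3,interpolation=cv2.INTER_CUBIC)
cv2.imwrite("pics/e.png",np.hstack([z(t,365,140,130,135),z(s,340,230,110,135)]))
E
```

```text
tcp_rot: [-180.0, -0.0, 120.0]
tcp_rot: [180.0, -0.0, 162.5]
tool_pos: [562.1, -3.2, 124.0]
tool_pos: [601.2, 218.8, 123.8]
tool_pos: [614.1, 291.9, 123.8]
tool_pos: [614.2, 292.7, 124.3]
t 12.3 p [614.17 292.73 124.3 ] rot [180.     0.01 167.41] F [-0.27  0.3   0.48] gap 85.7 grip 0.0
tool shift 1.3117208831533644 0.5002923882556387 112.3011549757139
```

View pics/e.png

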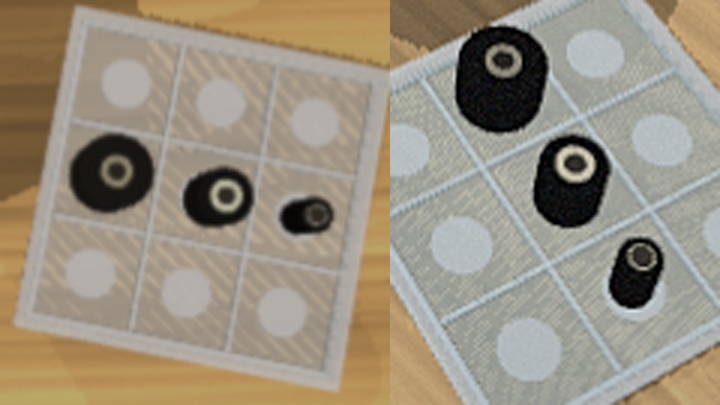

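The medium roller stands centred in the middle pocket: crop (225,195) in the top view and (575,163) in the side view. Next is the wide flat.

```bash

python3 -m jog '[[0,0,0,1.3,0.5,40,-1],[0,0,0,0,0,40,-1],[0,0,0,0,0,22,-1],[0,0,0,0,0,10,-1],[0,0,0,0,0,0,-1]]'|grep pos
python3 -m jog '[[0,0,0,0,0,0,-1],[0,0,0,0,0,0,-1],[0,0,0,0,0,0,-1],[0,0,0,0,0,0,1],[0,0,0,0,0,0,1]]' 25 |grep pos
python3 -m jog '[[0,0,0,0,0,0,1],[0,0,0,0,0,0,1],[0,0,0,0,0,0,1],[0,0,0,0,0,0,1],[0,0,0,0,0,0,1]]'
python3 -m jog '[[0,0,0,0,0,-15,1],[0,0,0,0,0,-30,1],[0,0,0,0,0,-30,1],[0,0,0,0,0,-15,1],[0,0,0,0,0,0,1]]'|grep pos
python3 -m jog '[[0,0,0,0,0,0,1],[0,0,0,0,0,0,1],[0,0,0,0,0,0,1],[0,0,0,0,0,0,1],[0,0,0,0,0,0,1]]'
python3 g.py 605.1 -143.8 102
python3 - <<'E'
from bench import r
from h import *
t=r.snapshot("top")["pixels"][:,:,::-1]; s=r.snapshot("side")["pixels"][:,:,::-1]
z=lambda i,x,y,w,h:cv2.resize(i[y:y+h,x:x+w],None,fx=4,fy=4,interpolation=cv2.INTER_CUBIC)
cv2.imwrite("pics/f.png",np.hstack([z(t,130,110,90,110),z(s,200,30,100,110)]))
E
```

```text
tool_pos: [611.7, 293.4, 10.4]
tool_pos: [613.3, 293.9, 12.9]
time: 13.9
tool_pos: [613.1, 293.9, 12.6]
tcp_rot: [180.0, 0.0, 167.4]
ft_force: [-1.5, -1.3, 4.6]
finger_gap: 42.6
grip_force: 25.5
tool_pos: [615.1, 294.6, 106.1]
time: 14.9
tool_pos: [612.6, 293.6, 101.3]
tcp_rot: [-180.0, -0.1, 167.4]
ft_force: [-0.0, -0.6, -0.2]
finger_gap: 42.8
grip_force: 25.5
t 14.9 p [612.55 293.6  101.3 ] rot [-179.96   -0.06  167.43] F [-0.04 -0.56 -0.17] gap 42.8 grip 25.5
tool shift -87.89745146817052 -428.54567859658243 -0.7042108474332593
```

View pics/f.png

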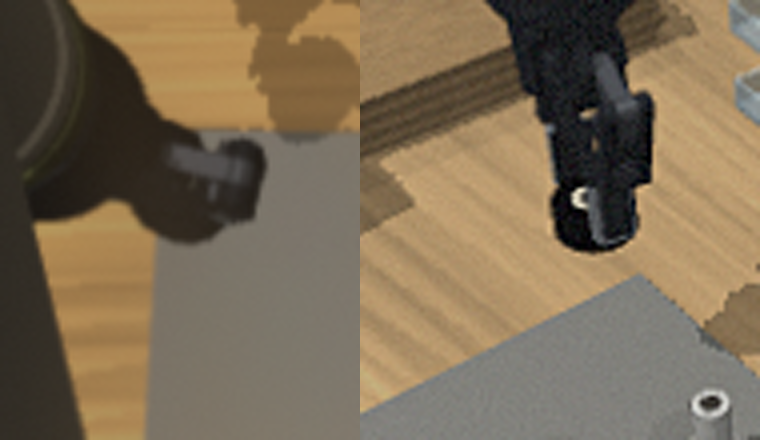

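The wide flat is held level at crop (595,220) in the side view. I carry it to the back-left pocket.

```bash

python3 -m jog '[[0,0,0,-3,-15,0,1],[0,0,0,-7,-35,0,1],[0,0,0,-9,-45,0,1],[0,0,0,-9,-45,0,1],[0,0,0,-9,-45,0,1]]'|grep pos
python3 -m jog '[[0,0,0,-9,-45,0,1],[0,0,0,-9,-45,0,1],[0,0,0,-9,-45,0,1],[0,0,0,-9,-45,0,1],[0,0,0,-9,-35,0,1]]'|grep pos
python3 -m jog '[[0,0,0,-4,-20,0,1],[0,0,0,-2,-8,0,1],[0,0,0,0,0,0,1],[0,0,0,0,0,0,1],[0,0,0,0,0,0,1]]'|grep pos
python3 -m jog '[[0,0,0,0,0,0,1],[0,0,0,0,0,0,1],[0,0,0,0,0,0,1],[0,0,0,0,0,0,1],[0,0,0,0,0,0,1]]'|grep pos
python3 g.py 605.1 -143.8 11
```

```text
tool_pos: [608.4, 102.6, 102.4]
tool_pos: [605.0, -118.1, 102.5]
tool_pos: [605.7, -141.7, 102.1]
tool_pos: [605.7, -143.0, 102.2]
t 17.0 p [ 605.74 -143.    102.18] rot [-180.     -0.    167.44] F [0.07 0.53 0.13] gap 42.7 grip 25.5
tool shift 0.45110820316680855 -0.9156129392984385 91.18472900293014
```

```bash

python3 -m jog '[[0,0,0,0.4,-0.9,30,1],[0,0,0,0,0,30,1],[0,0,0,0,0,20,1],[0,0,0,0,0,8,1],[0,0,0,0,0,3,1]]'|grep pos
python3 -m jog '[[0,0,0,0,0,0,1],[0,0,0,0,0,0,1],[0,0,0,0,0,0,1],[0,0,0,0,0,0,1],[0,0,0,0,0,0,1]]'
python3 -m jog '[[0,0,0,0,0,0,-0.15],[0,0,0,0,0,0,-0.3],[0,0,0,0,0,0,-0.4],[0,0,0,0,0,0,-0.4],[0,0,0,0,0,0,-0.4]]'
python3 -m jog '[[0,0,0,0,0,-15,-0.4],[0,0,0,0,0,-30,-0.4],[0,0,0,0,0,-40,-0.4],[0,0,0,0,0,-25,-1],[0,0,0,0,0,0,-1]]' >/dev/null
python3 -m jog '[[0,0,0,0,0,0,-1],[0,0,0,0,0,0,-1],[0,0,0,0,0,0,-1],[0,0,0,0,0,0,-1],[0,0,0,0,0,0,-1]]' | grep pos
python3 g.py 514.2 108.2 120
```

```text
tool_pos: [604.5, -143.7, 10.6]
time: 18.0
tool_pos: [605.5, -144.0, 11.7]
tcp_rot: [-180.0, 0.0, 167.4]
ft_force: [0.2, 0.6, 0.2]
finger_gap: 42.5
grip_force: 25.5
time: 18.5
tool_pos: [605.1, -143.9, 11.2]
tcp_rot: [180.0, -0.0, 167.4]
ft_force: [0.0, 0.2, -0.1]
finger_gap: 59.9
grip_force: 0.0
tool_pos: [604.6, -143.8, 120.3]
t 19.5 p [ 604.64 -143.76  120.26] rot [179.99  -0.09 167.43] F [-0.73  0.28 -0.85] gap 85.4 grip 0.0
tool shift 143.0924070803761 226.24521043078488 0.260760840555875
```

```bash

python3 -m jog '[[0,0,0,13,20,0,-1],[0,0,0,25,40,0,-1],[0,0,0,25,40,0,-1],[0,0,0,25,40,0,-1],[0,0,0,25,40,0,-1]]'|grep pos
python3 -m jog '[[0,0,0,18,28,0,-1],[0,0,0,8,12,0,-1],[0,0,0,4,6,0,-1],[0,0,0,0,0,0,-1],[0,0,0,0,0,0,-1]]'|grep pos
python3 -m jog '[[0,0,0,0,0,0,-1],[0,0,0,0,0,0,-1],[0,0,0,0,0,0,-1],[0,0,0,0,0,0,-1],[0,0,0,0,0,0,-1]]' | grep pos
python3 g.py 514.2 108.2 13
python3 - <<'E'
from bench import r
from h import *
t=r.snapshot("top")["pixels"][:,:,::-1]; s=r.snapshot("side")["pixels"][:,:,::-1]
z=lambda i,x,y,w,h:cv2.resize(i[y:y+h,x:x+w],None,fx=5,fy=5,interpolation=cv2.INTER_CUBIC)
cv2.imwrite("pics/i.png",np.hstack([z(t,375,140,70,70),z(s,360,205,80,70)]))
E
```

```text
tool_pos: [533.0, 57.8, 121.0]
tool_pos: [515.3, 106.8, 121.2]
tool_pos: [514.8, 107.6, 121.2]
t 21.0 p [514.78 107.6  121.17] rot [-180.      0.    167.42] F [ 0.08 -0.42 -0.16] gap 85.5 grip 0.0
tool shift 0.698078903828597 0.45695629484178757 108.17111117090634
```

View pics/i.png

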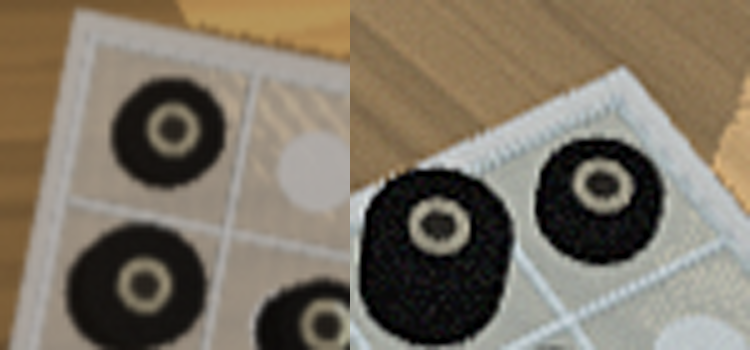

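The wide flat sits flat in the back-left pocket, with its core at crop (174,129) in the top view and (254,185) in the side view. Next I pick up the small flat.

```bash

python3 -m jog '[[0,0,0,0.7,0.5,40,-1],[0,0,0,0,0,38,-1],[0,0,0,0,0,20,-1],[0,0,0,0,0,8,-1],[0,0,0,0,0,2,-1]]'|grep pos
python3 -m jog '[[0,0,0,0,0,0,-1],[0,0,0,0,0,0,-1],[0,0,0,0,0,0,-1],[0,0,0,0,0,0,-1],[0,0,0,0,0,0,1]]' 22 |grep pos
python3 -m jog '[[0,0,0,0,0,0,1],[0,0,0,0,0,0,1],[0,0,0,0,0,0,1],[0,0,0,0,0,0,1],[0,0,0,0,0,0,1]]' |grep -v rot
python3 -m jog '[[0,0,0,0,0,0,1],[0,0,0,0,0,0,1],[0,0,0,0,0,0,1],[0,0,0,0,0,0,1],[0,0,0,0,0,0,1]]' |grep -v rot
python3 -m jog '[[0,0,0,0,0,-15,1],[0,0,0,0,0,-30,1],[0,0,0,0,0,-30,1],[0,0,0,0,0,-15,1],[0,0,0,0,0,0,1]]'|grep pos
python3 -m jog '[[0,0,0,0,0,0,1],[0,0,0,0,0,0,1],[0,0,0,0,0,0,1],[0,0,0,0,0,0,1],[0,0,0,0,0,0,1]]'
python3 - <<'E'
from bench import r
from h import *
T=r.snapshot("top");S=r.snapshot("side")
a=(375+174.5/5-.5,140+129.5/5-.5);b=(360+254.5/5-.5,205+185.5/5-.5)
print(tri(T,a,S,b),onz(T,*a,22),onz(S,*b,22))
z=lambda i,x,y,w,h:cv2.resize(i[y:y+h,x:x+w,::-1],None,fx=5,fy=5,interpolation=cv2.INTER_CUBIC)
cv2.imwrite("pics/j.png",np.hstack([z(T["pixels"],240,160,70,90),z(S["pixels"],235,80,80,90)]))
E
python3 g.py
```

```text
tool_pos: [513.5, 108.4, 12.4]
tool_pos: [514.5, 108.5, 13.7]
time: 22.6
tool_pos: [514.2, 108.4, 13.3]
ft_force: [-0.9, 0.7, 1.5]
finger_gap: 26.8
grip_force: 21.7
time: 23.1
tool_pos: [514.2, 108.4, 13.3]
ft_force: [-1.0, -0.1, 3.2]
finger_gap: 26.9
grip_force: 21.8
tool_pos: [516.4, 108.7, 106.5]
time: 24.1
tool_pos: [513.7, 108.4, 102.4]
tcp_rot: [-180.0, -0.1, 167.4]
ft_force: [-0.7, -0.7, -0.4]
finger_gap: 26.6
grip_force: 21.7
[ 605.22313284 -144.62495188   22.69865675] [ 605.75011673 -145.08216238   22.        ] [ 605.17729682 -144.14651576   22.        ]
t 24.2 p [513.98 108.43 102.86] rot [-179.99   -0.03  167.44] F [-0.14 -0.27  0.12] gap 26.4 grip 21.7
```

View pics/j.png

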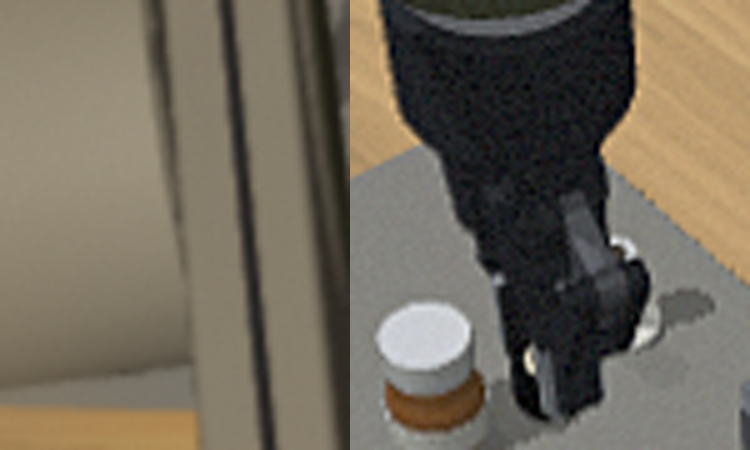

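The small flat is held level at crop (545,385) in the side view, and the jar and hub are undisturbed. I carry it to the wide flat at (605.3,-144.6).

```bash
python3 g.py 605.3 -144.6 103
python3 -m jog '[[0,0,0,-13,-20,0,1],[0,0,0,-25,-40,0,1],[0,0,0,-25,-40,0,1],[0,0,0,-25,-40,0,1],[0,0,0,-25,-40,0,1]]'|grep pos
python3 -m jog '[[0,0,0,-18,-28,0,1],[0,0,0,-8,-12,0,1],[0,0,0,-4,-7,0,1],[0,0,0,0,0,0,1],[0,0,0,0,0,0,1]]'|grep pos
python3 -m jog '[[0,0,0,0,0,0,1],[0,0,0,0,0,0,1],[0,0,0,0,0,0,1],[0,0,0,0,0,0,1],[0,0,0,0,0,0,1]]' | grep pos
python3 g.py 605.3 -144.6 32
```

```text
t 24.2 p [513.98 108.43 102.86] rot [-179.99   -0.03  167.44] F [-0.14 -0.27  0.12] gap 26.4 grip 21.7
tool shift -144.17787632007776 -227.10355086296428 -0.14171710459383746
tool_pos: [585.8, -93.6, 103.3]
tool_pos: [604.0, -142.9, 103.0]
tool_pos: [604.4, -144.1, 103.3]
t 25.7 p [ 604.37 -144.06  103.28] rot [-180.      0.01  167.45] F [0.56 0.13 0.76] gap 26.8 grip 21.8
tool shift -1.0235297510387993 -0.32574768048190095 71.27636689033476
```

```bash

python3 -m jog '[[0,0,0,-1,-0.3,25,1],[0,0,0,0,0,25,1],[0,0,0,0,0,13,1],[0,0,0,0,0,6,1],[0,0,0,0,0,2,1]]'|grep pos
python3 -m jog '[[0,0,0,0,0,0,1],[0,0,0,0,0,0,1],[0,0,0,0,0,0,1],[0,0,0,0,0,0,1],[0,0,0,0,0,0,1]]'|grep -v rot
python3 -m jog '[[0,0,0,0,0,0,1],[0,0,0,0,0,0,1],[0,0,0,0,0,0.3,1],[0,0,0,0,0,0,1],[0,0,0,0,0,0,1]]'|grep -v rot
python3 g.py 605.3 -144.6 31.3
```

```text
tool_pos: [605.0, -144.7, 31.8]
time: 26.7
tool_pos: [605.5, -144.8, 32.6]
ft_force: [0.8, 0.1, -0.2]
finger_gap: 26.5
grip_force: 21.8
time: 27.2
tool_pos: [605.2, -144.7, 31.8]
ft_force: [-0.4, -0.0, 0.5]
finger_gap: 26.4
grip_force: 21.8
t 27.2 p [ 605.19 -144.7    31.81] rot [-180.     -0.01  167.44] F [-0.38 -0.    0.45] gap 26.4 grip 21.8
tool shift -0.08028303088969362 0.12255348178695126 0.50643244769525
```

Now I release it, rise, and move above the hub.

```bash

python3 -m jog '[[0,0,0,0,0,0,0.3],[0,0,0,0,0,0,0.2],[0,0,0,0,0,0,0.1],[0,0,0,0,0,0,0],[0,0,0,0,0,0,0]]'|grep -v rot
python3 -m jog '[[0,0,0,0,0,-15,0],[0,0,0,0,0,-30,0],[0,0,0,0,0,-30,0],[0,0,0,0,0,-15,-1],[0,0,0,0,0,0,-1]]' |grep pos
python3 -m jog '[[0,0,0,4,20,0,-1],[0,0,0,8,40,0,-1],[0,0,0,9,45,0,-1],[0,0,0,9,45,0,-1],[0,0,0,9,45,0,-1]]'|grep pos
python3 -m jog '[[0,0,0,9,45,0,-1],[0,0,0,9,45,0,-1],[0,0,0,8,30,0,-1],[0,0,0,5,12,0,-1],[0,0,0,3,5,0,-1]]'|grep pos
python3 -m jog '[[0,0,0,0,0,0,-1],[0,0,0,0,0,0,-1],[0,0,0,0,0,0,-1],[0,0,0,0,0,0,-1],[0,0,0,0,0,0,-1]]' | grep pos
python3 g.py 605.7 194.5 20
python3 - <<'E'
from bench import r
from h import *
t=r.snapshot("top")["pixels"][:,:,::-1]; s=r.snapshot("side")["pixels"][:,:,::-1]
z=lambda i,x,y,w,h:cv2.resize(i[y:y+h,x:x+w],None,fx=5,fy=5,interpolation=cv2.INTER_CUBIC)
cv2.imwrite("pics/k.png",np.hstack([z(t,375,140,70,70),z(s,360,205,80,70)]))
E
```

```text
time: 27.7
tool_pos: [605.3, -144.8, 31.9]
ft_force: [-0.9, -0.3, 0.3]
finger_gap: 42.4
grip_force: 0.0
tool_pos: [607.5, -145.5, 126.0]
tool_pos: [608.3, 55.6, 120.0]
tool_pos: [605.0, 196.2, 120.2]
tool_pos: [606.5, 194.4, 122.0]
t 29.7 p [606.46 194.38 121.99] rot [-180.      0.01  167.37] F [-0.25  0.13 -0.82] gap 85.3 grip 0.0
tool shift 0.7635871272653274 -0.04743304684700411 101.9941217838221
```

View pics/k.png

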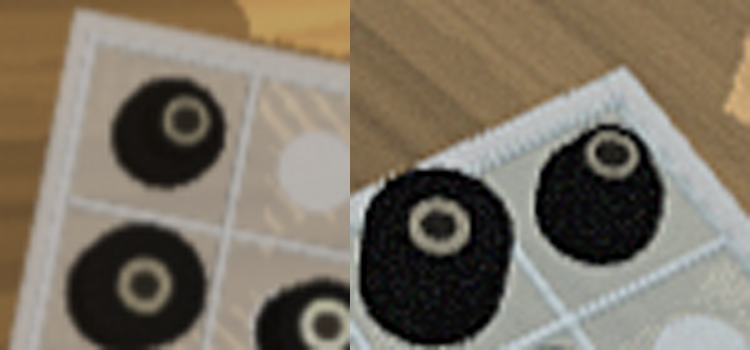

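The small flat's core is at crop (186,121) in the top view and (262,153) in the side view. I check how well it is centred and pick up the hub.

```bash

python3 - <<'E'
from bench import r
from h import *
T=r.snapshot("top");S=r.snapshot("side")
a=(375+186.5/5-.5,140+121.5/5-.5);b=(360+262.5/5-.5,205+153.5/5-.5)
print(tri(T,a,S,b),onz(T,*a,42),onz(S,*b,42))
E
python3 -m jog '[[0,0,0,0.8,0,40,-1],[0,0,0,0,0,35,-1],[0,0,0,0,0,17,-1],[0,0,0,0,0,8,-1],[0,0,0,0,0,2,-1]]'|grep pos
python3 -m jog '[[0,0,0,0,0,0,-1],[0,0,0,0,0,0,-1],[0,0,0,0,0,0,-1],[0,0,0,0,0,0,-1],[0,0,0,0,0,0,1]]' 22 |grep pos
python3 -m jog '[[0,0,0,0,0,0,1],[0,0,0,0,0,0,1],[0,0,0,0,0,0,1],[0,0,0,0,0,0,1],[0,0,0,0,0,0,1]]' |grep -v rot
python3 -m jog '[[0,0,0,0,0,0,1],[0,0,0,0,0,0,1],[0,0,0,0,0,0,1],[0,0,0,0,0,0,1],[0,0,0,0,0,0,1]]' |grep -v rot
python3 -m jog '[[0,0,0,0,0,-15,1],[0,0,0,0,0,-30,1],[0,0,0,0,0,-30,1],[0,0,0,0,0,-15,1],[0,0,0,0,0,0,1]]'|grep pos
python3 -m jog '[[0,0,0,0,0,0,1],[0,0,0,0,0,0,1],[0,0,0,0,0,0,1],[0,0,0,0,0,0,1],[0,0,0,0,0,0,1]]'
python3 g.py 447.5 -243.8 110
```

```text
[ 604.77438352 -144.91969516   43.08955194] [ 605.34471409 -145.45053056   42.        ] [ 605.00858893 -144.30810841   42.        ]
tool_pos: [605.3, 195.3, 19.5]
tool_pos: [605.8, 195.5, 20.5]
time: 31.4
tool_pos: [605.5, 195.4, 19.9]
ft_force: [0.8, -0.4, 0.8]
finger_gap: 19.0
grip_force: 22.2
time: 31.9
tool_pos: [605.5, 195.4, 19.9]
ft_force: [0.6, -0.6, 0.8]
finger_gap: 19.4
grip_force: 22.2
tool_pos: [607.8, 195.9, 114.0]
time: 32.9
tool_pos: [605.0, 195.2, 109.0]
tcp_rot: [-180.0, -0.1, 167.4]
ft_force: [-0.6, -0.5, -0.8]
finger_gap: 19.4
grip_force: 22.1
t 32.9 p [605.02 195.25 109.04] rot [-179.97   -0.07  167.43] F [-0.58 -0.48 -0.79] gap 19.4 grip 22.1
tool shift 58.23199742163179 -462.8014223596489 -0.9564176920105325
```

The stack is concentric to about 0.5 mm. I carry the hub to the front-right pocket.

```bash

python3 -m jog '[[0,0,0,2,-20,0,1],[0,0,0,5,-40,0,1],[0,0,0,6,-45,0,1],[0,0,0,6,-45,0,1],[0,0,0,6,-45,0,1]]'|grep pos
python3 -m jog '[[0,0,0,6,-45,0,1],[0,0,0,6,-45,0,1],[0,0,0,6,-45,0,1],[0,0,0,6,-45,0,1],[0,0,0,5,-45,0,1]]'|grep pos
python3 -m jog '[[0,0,0,3,-25,0,1],[0,0,0,1,-12,0,1],[0,0,0,0,-5,0,1],[0,0,0,0,0,0,1],[0,0,0,0,0,0,1]]'|grep pos
python3 -m jog '[[0,0,0,0,0,0,1],[0,0,0,0,0,0,1],[0,0,0,0,0,0,1],[0,0,0,0,0,0,1],[0,0,0,0,0,0,1]]'|grep pos
python3 g.py 447.5 -243.8 18.3
python3 - <<'E'
from bench import r
from h import *
t=r.snapshot("top")["pixels"][:,:,::-1]; s=r.snapshot("side")["pixels"][:,:,::-1]
z=lambda i,x,y,w,h:cv2.resize(i[y:y+h,x:x+w],None,fx=4,fy=4,interpolation=cv2.INTER_CUBIC)
cv2.imwrite("pics/l.png",np.hstack([z(s,290,220,200,150)]))
E
```

```text
tool_pos: [537.8, 9.1, 109.8]
tool_pos: [460.5, -204.4, 110.0]
tool_pos: [448.7, -241.9, 109.8]
tool_pos: [448.4, -242.8, 109.9]
t 34.9 p [ 448.39 -242.84  109.89] rot [-180.      0.    167.45] F [ 0.54  0.16 -0.21] gap 19.2 grip 22.1
tool shift 0.661017543193648 -1.1319563820890743 91.59146512810399
```

View pics/l.png

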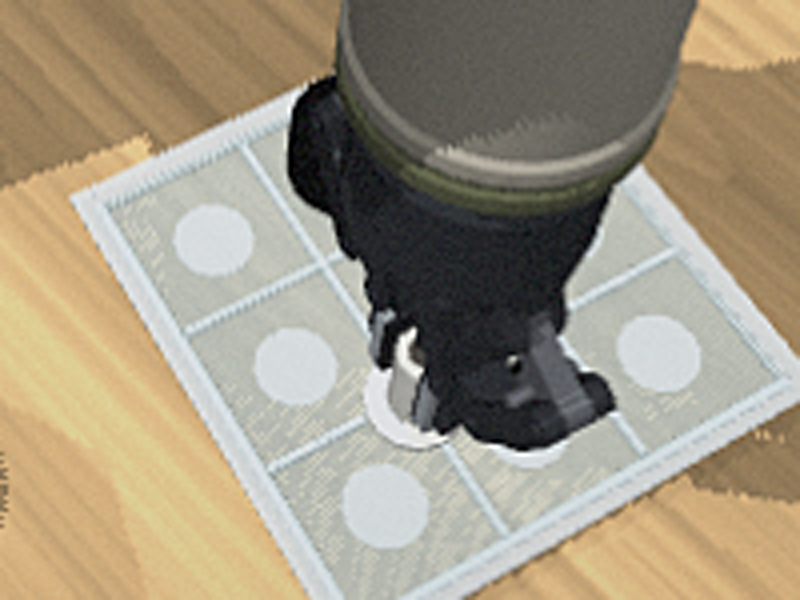

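The hub is held upright, flange down, at crop (410,400), and the fingers are clear of the slim roller. I lower and release it.

```bash

python3 -m jog '[[0,0,0,0.7,-1.1,30,1],[0,0,0,0,0,30,1],[0,0,0,0,0,20,1],[0,0,0,0,0,8,1],[0,0,0,0,0,3,1]]'|grep pos
python3 -m jog '[[0,0,0,0,0,0,1],[0,0,0,0,0,0,1],[0,0,0,0,0,0,1],[0,0,0,0,0,0,1],[0,0,0,0,0,0,1]]'|grep -v rot
python3 -m jog '[[0,0,0,0,0,0,0.4],[0,0,0,0,0,0,0.3],[0,0,0,0,0,0,0.2],[0,0,0,0,0,0,0],[0,0,0,0,0,0,0]]'|grep -v rot
python3 -m jog '[[0,0,0,0,0,-15,0],[0,0,0,0,0,-30,0],[0,0,0,0,0,-40,0],[0,0,0,0,0,-25,0],[0,0,0,0,0,0,0]]' |grep pos
python3 -m jog '[[0,0,0,10,20,0,-1],[0,0,0,10,40,-5,-1],[0,0,0,0,45,-5,-1],[0,0,0,0,45,-5,-1],[0,0,0,0,45,-5,-1]]'|grep pos
python3 -m jog '[[0,0,0,0,40,0,-1],[0,0,0,0,25,0,-1],[0,0,0,0,10,0,-1],[0,0,0,0,0,0,-1],[0,0,0,0,0,0,-1]]'|grep pos
python3 - <<'E'
from bench import r
from h import *
t=r.snapshot("top")["pixels"][:,:,::-1]; s=r.snapshot("side")["pixels"][:,:,::-1]
z=lambda i,x,y,w,h:cv2.resize(i[y:y+h,x:x+w],None,fx=3,fy=3,interpolation=cv2.INTER_CUBIC)
cv2.imwrite("pics/m.png",np.hstack([z(t,370,140,130,180),z(s,305,210,135,180)]))
cv2.imwrite("pics/n.png",np.hstack([z(t,165,140,120,110),z(s,195,95,140,110)]))
E
```

```text
tool_pos: [446.8, -243.6, 18.1]
time: 36.0
tool_pos: [447.7, -244.1, 19.4]
ft_force: [0.2, -0.0, -1.2]
finger_gap: 19.2
grip_force: 22.1
time: 36.5
tool_pos: [447.4, -243.9, 18.9]
ft_force: [0.2, 0.2, 0.3]
finger_gap: 42.7
grip_force: 0.0
tool_pos: [450.3, -245.8, 135.1]
tool_pos: [470.0, -47.6, 149.3]
tool_pos: [486.3, 23.2, 148.7]
```

View pics/m.png

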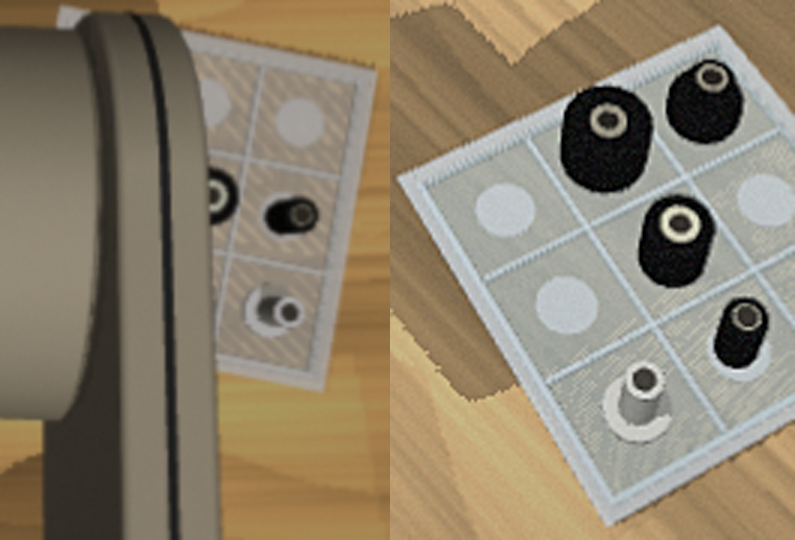

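View pics/n.png

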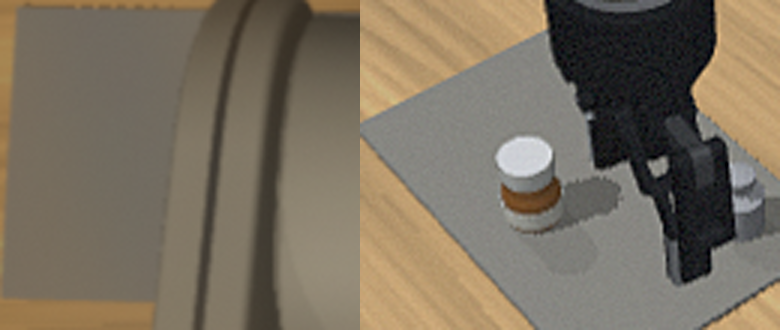

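Every item stands upright in its pocket, with the hub at crop (640,400) and the stack at (705,100). The jar and check weight still stand where they were, and the arm is clear.

```bash
python3 -m jog '[[0,0,0,0,0,0,-1],[0,0,0,0,0,0,-1],[0,0,0,0,0,0,-1],[0,0,0,0,0,0,-1],[0,0,0,0,0,0,-1]]'|grep pos; python3 -c "
from bench import r
print(r.hand_in())"
```

```text
tool_pos: [486.6, 23.9, 148.9]
the job is handed in; nothing more can be done
None
```

The tray is packed as asked and handed in at about 38 s of the 112 s limit; final pictures show all items upright in their pockets, jar and check weight standing, but no verdict came back.

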